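# Take the lunch-tin carrier apart to dry

### The job

Take the stacked lunch-tin carrier apart from the top down: first swing its handle all the way down to the side away from the food can, then lift off the lid, then the shallow tin, then the deep tin, one at a time. Set each down gently on the drying mat, well on it, the right way up and beside the others (not stacked), and let go. Leave the carrier's handle down and do not push the food can, the tea light or the striped mug about.

Things in the scene. Friction and masses are not known exactly. Their poses are not given: they have to be found in the camera images.
- carrier: Steel frame of the lunch-tin carrier, fixed to the worktop. Base 64 (x) x 104 (y) x 6 mm, lips 10 mm high along the long sides; straps 16 mm wide, 62 mm high at the ends y = +-47.5 mm; long sides open. Origin: centre of underside; z up, y along the tins. In it, same centre and direction, from below: deep tin, shallow tin, lid (top 105 mm up). They lift straight up, with 2 mm play.
- bail (a joint): Angle of the carrier's swing-over handle. 0: upright, the bar 6 mm over the lid's grip, so the lid cannot come off. Positive: swung to the carrier's +x side; negative: to its -x side; stops at +-1.6 rad (lying out level). Starts within 0.25 of upright. A stiff hinge (0.08 N m): it stays where it is left.
- bail_bar (a point): Middle of the handle's bar: wooden sleeve 10 mm thick, 70 mm long, parallel to the carrier's y axis, on wire legs 6 mm thick at y = +-58.5 mm. At joint angle a it is at x = 86 sin(a), z = 30 + 86 cos(a) mm in the carrier's frame (hinge line along y, 30 mm above the carrier's origin).
- lid: Steel lid, 54 (x) x 88 (y) mm, with a wooden grip on top, 10 mm thick in x, 44 mm long in y, from 11 to 29 mm above the origin. Origin: centre of the underside of its plug (41 x 75 x 8 mm), which sits 8 mm deep in the shallow tin; z up. About 60 g. In the carrier its origin is 76 mm over the carrier's.
- shallow_tin: Open steel tin, 50 (x) x 84 (y) x 36 mm high, walls 2.5 mm, with a foot 41 x 75 x 4 mm. Origin: centre of the underside of the foot; z up. The upper of the two; its foot sits 4 mm deep in the deep tin; about 90 g. In the carrier its origin is 48 mm over the carrier's.
- deep_tin: Open steel tin like the other but 46 mm high: 50 (x) x 84 (y) mm, walls 2.5 mm, with a foot 41 x 75 x 4 mm. Origin: centre of the underside of the foot; z up. The lower tin, standing on the carrier's base, its origin 6 mm over the carrier's; about 110 g.
- mat: Grey ribbed drying mat, 264 (x) x 130 (y) x 4 mm, fixed on the worktop. Origin: centre of its underside; x along its long side, z up. The tins and the lid fit side by side with their long sides along the mat's y, 84 mm apart in x. The mat and the carrier stand side by side and may be swapped.
- food_can: Bystander: closed food can, 75 mm across, 58 mm high, origin at the centre of its underside. It stands on one side (+x or -x) of the carrier, about 105 mm from its centre, and blocks the handle from swinging all the way down there.
- tea_light: Bystander: tea light candle, 38 mm across, 15 mm high, origin at the centre of its underside. It stands on the other side of the carrier, about 105 mm from its centre; low enough for the handle to come down beside it without touching it.
- striped_mug: Bystander: pale mug with stripes, 93 mm across (127 mm with its handle), 96 mm high, origin at the centre of its underside, standing behind the work.

How it is judged (in metres and radians):
On the way, in this order (a step that is already met when the one before it is completed fails the run):
1. the handle is swung fully down to one side (beyond 1.35 rad) with lid and tins still stacked in the carrier ((value of joint bail above 1.35 rad or value of joint bail below -1.35 rad) and horizontal distance between each of lid, shallow_tin, deep_tin and carrier below 0.012 m and z of lid in the frame of carrier between 0.07 and 0.082 m and z of shallow_tin in the frame of carrier between 0.042 and 0.054 m and z of deep_tin in the frame of carrier between 0 and 0.012 m), for 0.2 s.
2. the lid is set down on the mat and released, both tins still stacked in the carrier (x of lid in the frame of mat between -0.112 and 0.112 m and y of lid in the frame of mat between -0.045 and 0.045 m and z of lid in the frame of mat between 0 and 0.009 m and angle between lid's own z axis and vertical below 0.12 rad and contact force between lid and the fingers below 0.1 N and linear speed of lid below 0.03 m/s and horizontal distance between each of shallow_tin, deep_tin and carrier below 0.012 m and z of shallow_tin in the frame of carrier between 0.042 and 0.054 m and z of deep_tin in the frame of carrier between 0 and 0.012 m), for 0.2 s.
3. the shallow tin is set down on the mat and released, the deep tin still in the carrier (x of shallow_tin in the frame of mat between -0.112 and 0.112 m and y of shallow_tin in the frame of mat between -0.045 and 0.045 m and z of shallow_tin in the frame of mat between 0 and 0.009 m and angle between shallow_tin's own z axis and vertical below 0.12 rad and contact force between shallow_tin and the fingers below 0.1 N and linear speed of shallow_tin below 0.03 m/s and horizontal distance between deep_tin and carrier below 0.012 m and z of deep_tin in the frame of carrier between 0 and 0.012 m), for 0.2 s.
At the end, for the whole second after the job is handed in: Lid and both tins stand released and at rest directly on the mat, not stacked, upright within 0.12 rad, origins within 5 mm of its top and within 112 mm of its centre along it, 45 mm across it; the handle is still down on one side (beyond 1.35 rad) ((value of joint bail above 1.35 rad or value of joint bail below -1.35 rad) and x of lid in the frame of mat between -0.112 and 0.112 m and y of lid in the frame of mat between -0.045 and 0.045 m and z of lid in the frame of mat between 0 and 0.009 m and angle between each of lid, shallow_tin, deep_tin's own z axis and vertical below 0.12 rad and contact force between each of lid, shallow_tin, deep_tin and the fingers below 0.1 N and linear speed of each of lid, shallow_tin, deep_tin below 0.03 m/s and x of shallow_tin in the frame of mat between -0.112 and 0.112 m and y of shallow_tin in the frame of mat between -0.045 and 0.045 m and z of shallow_tin in the frame of mat between 0 and 0.009 m and x of deep_tin in the frame of mat between -0.112 and 0.112 m and y of deep_tin in the frame of mat between -0.045 and 0.045 m and z of deep_tin in the frame of mat between 0 and 0.009 m); the robot touches nothing.
It fails at once if the food can is pushed more than 2 cm or tipped (distance of food_can from where it was at the start of the episode above 0.02 m or angle between food_can's own z axis and vertical above 0.3 rad).
It fails at once if the tea light is pushed more than 2 cm or tipped (distance of tea_light from where it was at the start of the episode above 0.02 m or angle between tea_light's own z axis and vertical above 0.3 rad).
It fails at once if the striped mug is pushed more than 2 cm or tipped (distance of striped_mug from where it was at the start of the episode above 0.02 m or angle between striped_mug's own z axis and vertical above 0.3 rad).
It fails at once if the lid or a tin is dropped (falls freely faster than 0.55 m/s, about 15 mm) ((contact force between lid and anything else below 0.01 N and linear speed of lid above 0.55 m/s) or (contact force between shallow_tin and anything else below 0.01 N and linear speed of shallow_tin above 0.55 m/s) or (contact force between deep_tin and anything else below 0.01 N and linear speed of deep_tin above 0.55 m/s)).
It also fails if it takes over 72 s, if anything falls off the work surface, if the arm or the gripper's body presses on something with over 40 N, if the wrist force passes 120 N, or if a joint passes its speed limit or range.

### The arm

A 6-joint arm with a two-finger parallel gripper is mounted at the origin on a cart in front of the work surface, level with it; the furniture and walls round the work are solid. World frame = base frame: x ahead of the robot, y to its left, z up, the work surface at z = 0. Lengths are in mm, angles in degrees, forces in N, time in s.
With the tool pointing down it reaches from about 400 to 825 mm from the base axis. Payload 7 kg.
Tool frame: the origin (TCP) lies at the very end of the fingers, on their centre line; the grasp point (between the pads) lies 19 mm behind it; z points along the fingers, y is the direction in which the jaws open and shut (so a half turn about z gives the same grasp; the last joint's range is limited). The gripper opens to 88 mm and grips with 3 to 60 N. Pads are 19 mm wide; open, the fingers measure 130 mm over their backs; the gripper's body (78 mm by 193 mm) begins 47 mm behind the grasp point.
Start: joints at [83.543, 20.546, 0.682, 0, -70.136, -16.507], TCP at [263.361, 621.479, 226.561] pointing down, gripper open.
Joint ranges: [-176.03, 176.03], [-82.01, 121.73], [-58.28, 71.71], [-173.87, 95.51], [-174.79, -0.11], [-173.66, 173.66]. Speed limits (degrees/s): [136.94, 136.94, 172.46, 180, 180, 180].

### API

Orientations are given as a 3x3 rotation matrix whose columns are the frame's x, y, z axes.
In Python, from rig import arm, grab_frame, camera_params gives the robot as it stands. The module is installed in compiled form; this text tells all that it offers. Calls block until the motion is done:
- arm.goto(position, orientation): joint-space move of the TCP to a pose.
- arm.servo_line(position, frame=None, velocity=150, threshold=None): straight line of the TCP; frame=None keeps the orientation; velocity is the mean speed in mm/s. With threshold (N) it stops when the force on the tool has changed by that much, and returns True; else False.
- arm.move_joints(angles): joint-space move.
- arm.move_gripper(opening): opening from 0.0 (shut) to 1.0 (fully open); the grip force is fixed at half the most; returns when the fingers have stopped.
- arm.hold(seconds).
- arm.inverse_kinematics(position, orientation): joint angles nearest the present ones, or None.
- arm.state(): the state.
- grab_frame(name): name is "scene" or "top" or "wrist"; returns the picture (384x512x3 uint8, red, green, blue); there is no depth.
- camera_params(name): a dict with "intrinsics" (3x3 intrinsics, pixels), "dist_coeffs" ([k1, k2, p1, p2, k3] as OpenCV has them; the pictures are not rectified), "cam_to_world" (4x4, takes a point from camera to world coordinates); the wrist camera has in their place "hand_eye" (4x4, takes a point from camera to tool coordinates, whose origin is the TCP and whose axes are the flange's). Camera axes: x right, y down, z forward; pixel columns grow to the right and rows downward; lengths in mm; the calibration is good to about 2 mm. A picture is of the moment at which its call begins: read the wrist's pose just before it. camera_params takes no time and is no camera call.
A pose or a line that the arm cannot do raises arm.MotionError and nothing moves.
- arm.hand_in(): hands the job in, once; it reports no verdict.
The state is a dict: "clock": time; "joint_positions": joint angles; "qvel": joint speeds; "joint_torque": joint torques, N m; "tcp_pos": TCP position; "tool_rot": TCP orientation; "wrist_force": force on the tool from outside, world axes, zero at the start; "torque": the same for the moment, N m; "gripper_width": opening from 0.0 (shut) to 1.0 (fully open).
Only numpy, scipy, OpenCV 4.12 (cv2) and the standard library are available. Lean on these libraries where they do the work, as an engineer would, in place of code of your own. Each camera call takes 0.05 s, during which the arm holds its last target.

## Working session

There is one attempt and no reset: what is moved stays moved. The work goes in short steps, each a Python script; the robot and the scene stay as the last script left them, time stands still between calls to the robot, and variables do not carry over. Pictures are saved under pics/ and viewed, and the job is handed in when it is done.

```bash
ls; mkdir -p pics; python3 - <<'E'
from rig import arm, grab_frame, camera_params
import cv2, numpy as np
for n in ["scene","top","wrist"]:
    im=grab_frame(n); cv2.imwrite(f"pics/{n}0.png",cv2.cvtColor(im,cv2.COLOR_RGB2BGR))
    p=camera_params(n); print(n,{k:np.round(np.array(v),3).tolist() for k,v in p.items()})
s=arm.state(); print(s)
E
```

```text
pics
scene {'intrinsics': [[446.32, 0.0, 254.769], [0.0, 446.32, 195.031], [0.0, 0.0, 1.0]], 'dist_coeffs': [-0.151, 0.0, 0.0, 0.0, 0.0], 'cam_to_world': [[0.606, -0.41, 0.682, -17.105], [-0.795, -0.302, 0.526, -193.854], [-0.01, -0.861, -0.509, 529.156], [0.0, 0.0, 0.0, 1.0]]}
top {'intrinsics': [[487.559, 0.0, 258.597], [0.0, 487.559, 189.577], [0.0, 0.0, 1.0]], 'dist_coeffs': [-0.086, 0.0, 0.0, 0.0, 0.0], 'cam_to_world': [[0.004, -0.998, 0.063, 498.924], [-1.0, -0.005, -0.006, 266.928], [0.007, -0.063, -0.998, 1043.767], [0.0, 0.0, 0.0, 1.0]]}
wrist {'intrinsics': [[291.524, 0.0, 260.539], [0.0, 291.524, 185.172], [0.0, 0.0, 1.0]], 'dist_coeffs': [-0.052, 0.0, 0.0, 0.0, 0.0], 'hand_eye': [[-0.001, -0.951, -0.308, 84.617], [1.0, -0.0, -0.002, -0.066], [0.002, -0.308, 0.951, -157.263], [0.0, 0.0, 0.0, 1.0]]}
{'clock': 0.15, 'joint_positions': array([ 8.35441539e+01,  2.05813831e+01,  6.45124705e-01, -1.47028692e-02,
       -7.01368894e+01, -1.65087190e+01]), 'qvel': array([ 0.06268779, -0.11246989,  0.05579887,  0.08270783, -0.01238393,
       -0.0355796 ]), 'joint_torque': array([-8.14570976e-04, -5.83275425e+01,  2.93289703e+01,  7.00122491e+00,
        8.81008134e-03, -1.04490634e-04]), 'tcp_pos': array([263.21802391, 621.14640143, 225.83942523]), 'tool_rot': array([[ 9.20712270e-01, -3.90241935e-01, -3.83360535e-04],
       [-3.90242102e-01, -9.20711443e-01, -1.24142545e-03],
       [ 1.31491840e-04,  1.29259907e-03, -9.99999156e-01]]), 'wrist_force': array([ 0.40712395, -0.03805062,  0.27773207]), 'torque': array([-0.05972788, -0.01412912, -0.0260807 ]), 'gripper_width': 0.9977190280489229}
```

View pics/scene0.png

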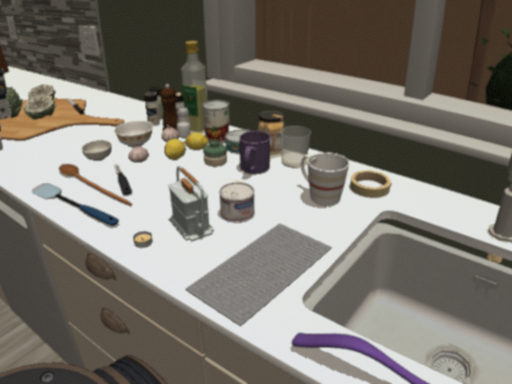

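View pics/top0.png

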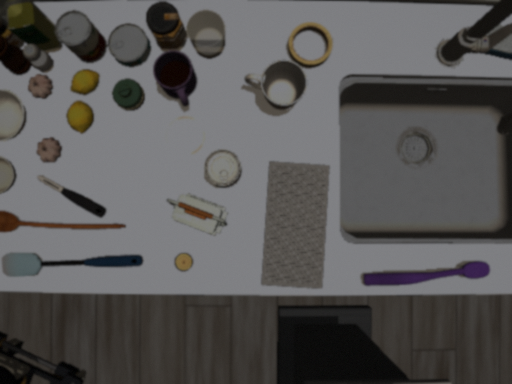

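View pics/wrist0.png

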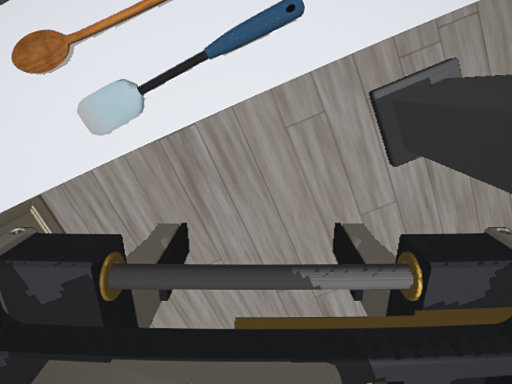

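```bash
cat > h.py <<'E'
from rig import arm, grab_frame, camera_params
import cv2, numpy as np
def T_of(n,st=None):
    p=camera_params(n)
    if n!="wrist": return np.array(p["cam_to_world"])
    T=np.eye(4);T[:3,:3]=st["tool_rot"];T[:3,3]=st["tcp_pos"]
    return T@np.array(p["hand_eye"])
def ray(n,uv,T):
    p=camera_params(n)
    q=cv2.undistortPoints(np.array(uv,float).reshape(-1,1,2),np.array(p["intrinsics"]),np.array(p["dist_coeffs"])).reshape(-1,2)
    d=np.c_[q,np.ones(len(q))]@T[:3,:3].T
    return T[:3,3],d
def plane(n,uv,z,T):
    o,d=ray(n,uv,T); return o+d*((z-o[2])/d[:,2])[:,None]
def proj(n,P,T):
    p=camera_params(n); Ti=np.linalg.inv(T)
    return cv2.projectPoints(np.array(P,float).reshape(-1,1,3),cv2.Rodrigues(Ti[:3,:3])[0],Ti[:3,3],np.array(p["intrinsics"]),np.array(p["dist_coeffs"]))[0].reshape(-1,2)
def snap(n,name):
    st=arm.state(); im=grab_frame(n); cv2.imwrite(f"pics/{name}.png",cv2.cvtColor(im,cv2.COLOR_RGB2BGR)); np.savez(f"pics/{name}.npz",T=T_of(n,st)); return im,T_of(n,st)
def down(psi):  # jaw (tool y) direction angle psi deg in world xy, tool z down
    a=np.radians(psi); y=np.array([np.cos(a),np.sin(a),0]); z=np.array([0,0,-1.]); return np.c_[np.cross(y,z),y,z]
E
python3 - <<'E'
from h import *
im=cv2.imread("pics/top0.png"); T=T_of("top")
cv2.imwrite("pics/topz.png",cv2.resize(im[140:300,150:340],None,fx=4,fy=4,interpolation=cv2.INTER_CUBIC)[:600])
im=cv2.imread("pics/scene0.png")
cv2.imwrite("pics/scz.png",cv2.resize(im[155:260,120:270],None,fx=5,fy=5,interpolation=cv2.INTER_CUBIC))
for nm,uv,z in [("mat",[[270,162],[329,165],[322,287],[262,286]],4),("can",[[223,168]],58),("tea",[[184,261]],15),("mug",[[282,86]],96),("bar",[[195,210]],116)]:
    print(nm,plane("top",uv,z,T).round(0).tolist())
E
```

```text
mat [[624.0, 236.0, 4.0], [618.0, 109.0, 4.0], [358.0, 125.0, 4.0], [360.0, 252.0, 4.0]]
can [[604.0, 333.0, 58.0]]
tea [[412.0, 417.0, 15.0]]
mug [[764.0, 216.0, 96.0]]
bar [[518.0, 382.0, 116.0]]
```

View pics/topz.png

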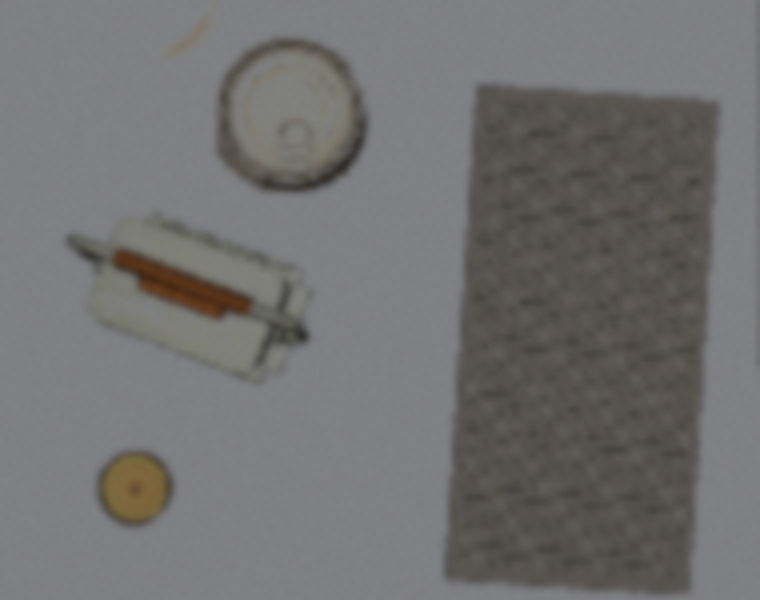

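View pics/scz.png

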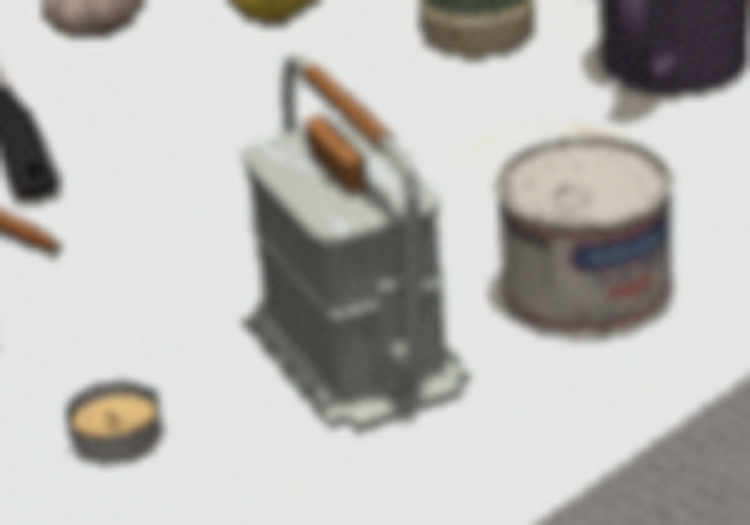

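```bash
python3 - <<'E'
from h import *
for psi in (-19,161):
  for p in ([508,384,270],[508,384,30],[490,180,30],[405,180,30],[575,180,30]):
    print(psi,p,arm.inverse_kinematics(p,down(psi)))
q=arm.inverse_kinematics([508,384,270],down(-19)); 
cur=arm.state()["joint_positions"]
best=min([q for q in (arm.inverse_kinematics([508,384,270],down(p)) for p in (-19,161)) if q is not None],key=lambda q:np.abs(np.array(q)-cur).max())
arm.move_joints(best)
im,T=snap("wrist","w1"); st=arm.state(); print(st["tcp_pos"],st["clock"],st["wrist_force"])
E
```

```text
-19 [508, 384, 270] [ 54.6150066   15.64656287  -0.64685045   0.         -73.70658668
 106.3849934 ]
-19 [508, 384, 30] [ 54.6150066   27.37463042 -17.13398817   0.         -45.49138141
 106.3849934 ]
-19 [490, 180, 30] [ 41.7273764   18.78922234 -32.2136815    0.         -38.99709615
 119.2726236 ]
-19 [405, 180, 30] [ 49.60553054  12.57959948 -42.02551432   0.         -35.3948862
 111.39446946]
-19 [575, 180, 30] [ 35.94447183  24.82369494 -21.76434651   0.         -43.41195855
 125.05552817]
161 [508, 384, 270] [ 54.6150066   15.64656287  -0.64685045   0.         -73.70658668
 -73.6150066 ]
161 [508, 384, 30] [ 54.6150066   27.37463042 -17.13398817   0.         -45.49138141
 -73.6150066 ]
161 [490, 180, 30] [ 41.7273764   18.78922234 -32.2136815    0.         -38.99709615
 -60.7273764 ]
161 [405, 180, 30] [ 49.60553054  12.57959948 -42.02551432   0.         -35.3948862
 -68.60553054]
161 [575, 180, 30] [ 35.94447183  24.82369494 -21.76434651   0.         -43.41195855
 -54.94447183]
[507.4442924  384.7858162  269.71859732] 1.4917 [ 0.42277814  0.44798081 -0.90542557]
```

View pics/w1.png

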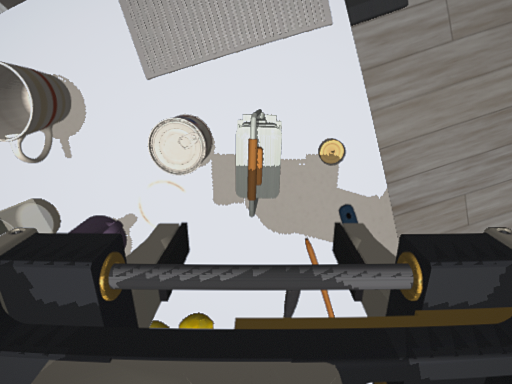

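```bash
python3 - <<'E'
from h import *
im=cv2.imread("pics/w1.png")
cv2.imwrite("pics/w1z.png",cv2.resize(im[95:225,190:350],None,fx=4.6,fy=4.6,interpolation=cv2.INTER_CUBIC))
E
```

```text
(no output)
```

View pics/w1z.png

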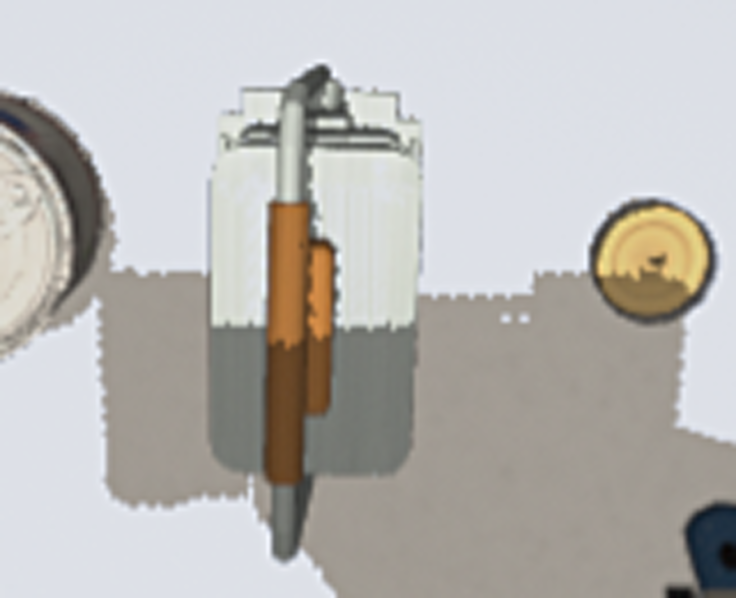

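```bash
python3 - <<'E'
from h import *
T=np.load("pics/w1.npz")["T"]
z=lambda a:(np.array(a,float)+0.5)/4.6-0.5+[190,95]
lid=plane("wrist",z([[212,150],[418.5,150],[413,474],[208.5,474]]),87,T)
print("lid",lid.round(1).tolist(),lid.mean(0).round(1))
l=np.linalg.norm; print(l(lid[1]-lid[0]),l(lid[2]-lid[1]),l(lid[3]-lid[2]),l(lid[0]-lid[3]))
ey=(lid[0]+lid[1]-lid[2]-lid[3]); yaw=np.degrees(np.arctan2(ey[1],ey[0])); print("ydir",yaw, "via top/bottom edges",[np.degrees(np.arctan2(*(a-b)[1::-1])) for a,b in ((lid[0],lid[1]),(lid[3],lid[2]))])
for h in (114,116):
  b=plane("wrist",z([[288,204],[284,484]]),h,T); d=b[0]-b[1]; print("bar",b.round(1).tolist(),b.mean(0).round(1),l(d),np.degrees(np.arctan2(d[1],d[0])))
can=plane("wrist",z([[0,0]]),58,T)
cx=lid.mean(0)
g=plane("wrist",z([[334,243],[329,412]]),105,T); print("gripright edge",g.round(1).tolist())
# top view lid corners
tz=lambda a:(np.array(a,float)+0.5)/4-0.5+[150,140]
tl=plane("top",tz([[126,213],[300,268],[262,383],[88,308]]),87,T_of("top")); print("top lid",tl.round(1).tolist(),tl.mean(0).round(1))
tb=plane("top",tz([[117,257],[250,304]]),115,T_of("top")); print("top bar",tb.round(1).tolist(),tb.mean(0).round(1),l(tb[0]-tb[1]))
w=plane("wrist",[[331.5,151.5]],15,T); print("tea w",w)
w=plane("wrist",[[179,145]],58,T); print("can w",w)
E
```

```text
lid [[521.3, 333.8, 87.0], [472.3, 350.6, 87.0], [500.2, 432.7, 87.0], [552.5, 414.8, 87.0]] [511.6 383.   87. ]
51.836553040806336 86.70390353881007 55.32677209211118 86.76903268075473
ydir -109.88000886485928 via top/bottom edges [np.float64(-18.94449669045029), np.float64(-18.936047873931848)]
bar [[505.7, 349.0, 114.0], [529.9, 414.7, 114.0]] [517.8 381.8 114. ] 69.97067068047608 -110.24795275858597
bar [[505.6, 348.7, 116.0], [529.6, 414.0, 116.0]] [517.6 381.4 116. ] 69.52365180449017 -110.247952758586
gripright edge [[499.0, 362.9, 105.0], [514.1, 403.2, 105.0]]
top lid [[551.7, 413.4, 87.0], [525.1, 327.5, 87.0], [468.8, 345.6, 87.0], [504.9, 431.4, 87.0]] [512.6 379.5  87. ]
top bar [[529.1, 413.1, 115.0], [507.1, 349.3, 115.0]] [518.1 381.2 115. ] 67.44608260805649
tea w [[411.59495116 416.79159542  15.        ]]
can w [[601.29262577 333.55861381  58.        ]]
```

```bash
cat >> h.py <<'E'
C0=np.array([511.3,382.0,0.]); CY=-19.6
ex=np.array([np.cos(np.radians(CY)),np.sin(np.radians(CY)),0]); ey=np.array([-ex[1],ex[0],0])
def C(x,y,z): return C0+x*ex+y*ey+[0,0,z]
E
python3 - <<'E'
from h import *
R=down(CY+90)
arm.move_gripper(0.0)
arm.goto(C(28,0,150),R)
arm.servo_line(C(28,0,110.5),velocity=80)
def arc(a): 
    a=np.radians(a); return -86*np.sin(a),30+86*np.cos(a)
try:
  for a in (5,15,25,35,45,52):
    x,z=arc(a); arm.servo_line(C(x+5+9.5,0,max(z-4,111 if a<26 else 0)),velocity=70)
except arm.MotionError as e: print(e)
st=arm.state(); print(st["clock"],st["tcp_pos"],st["wrist_force"])
arm.servo_line(C(-35,0,130),velocity=150)
snap("scene","s2"); snap("wrist","w2"); snap("top","t2")
im=cv2.imread("pics/s2.png");cv2.imwrite("pics/s2z.png",cv2.resize(im[135:260,120:290],None,fx=4.5,fy=4.5,interpolation=cv2.INTER_CUBIC))
E
```

```text
7.175 [460.67176941 399.70025095  78.48174746] [-0.26343126 -0.36879638  0.24595992]
```

View pics/s2z.png

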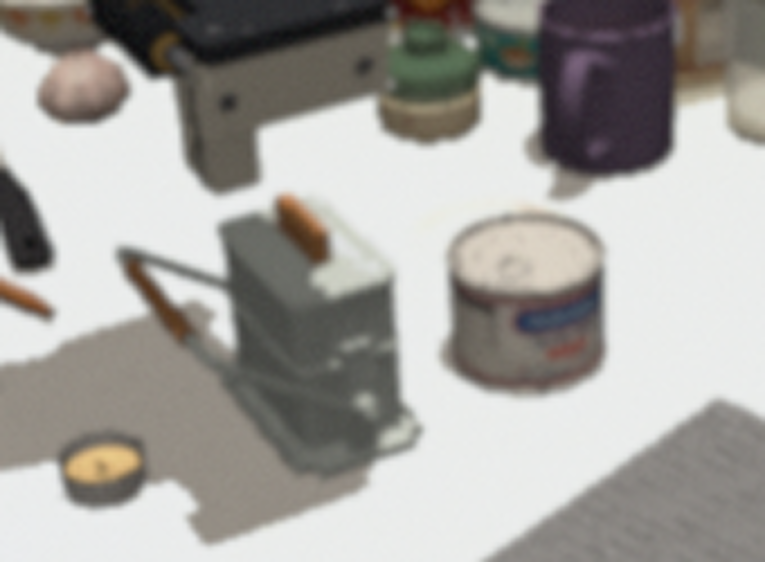

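View pics/w2.png

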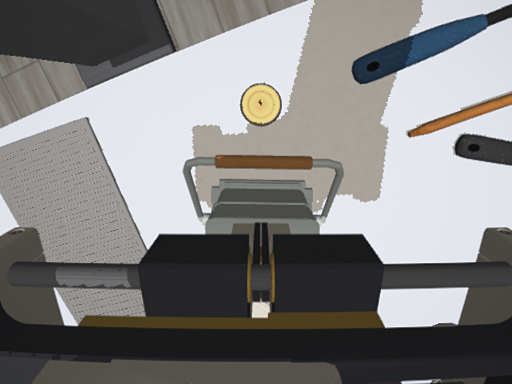

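```bash
python3 - <<'E'
from h import *
arm.servo_line(C(-76,0,110),velocity=150)
for x,z in ((-78,80),(-84,55)):
    print(arm.servo_line(C(x,0,z),velocity=70,threshold=15))
print(arm.servo_line(C(-86,0,29.5),velocity=40,threshold=8))
st=arm.state(); print(st["clock"],st["tcp_pos"],st["wrist_force"])
arm.servo_line(C(-84,0,130),velocity=200)
snap("scene","s3"); snap("wrist","w3"); print(arm.state()["clock"])
im=cv2.imread("pics/s3.png");cv2.imwrite("pics/s3z.png",cv2.resize(im[135:260,120:290],None,fx=4.5,fy=4.5,interpolation=cv2.INTER_CUBIC))
E
```

```text
False
False
True
9.9583 [430.64585422 410.81541245  32.2754916 ] [-3.22294972 -2.10751459  9.89838695]
10.7
```

View pics/s3z.png

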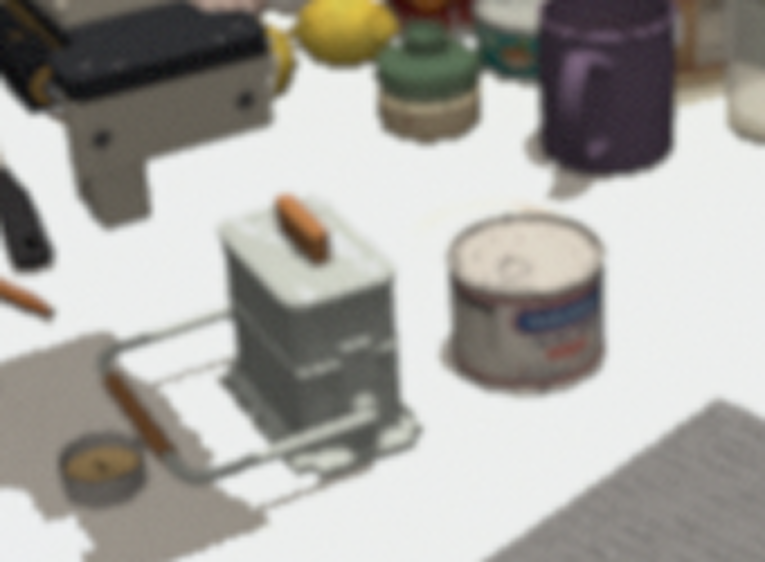

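View pics/w3.png

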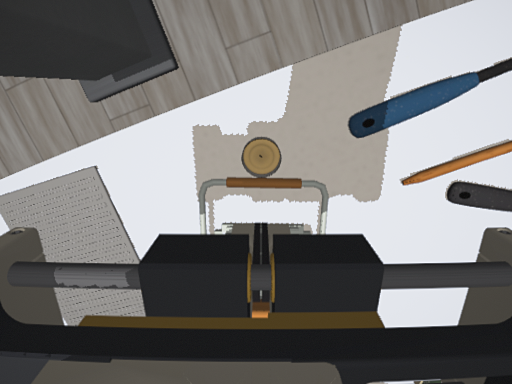

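```bash
python3 - <<'E'
from h import *
arm.goto(C(0,0,205),down(CY+180))
im,T=snap("wrist","w4"); st=arm.state(); print(st["tcp_pos"],st["clock"])
cv2.imwrite("pics/w4z.png",cv2.cvtColor(cv2.resize(im[90:250,170:350],None,fx=4,fy=3.7,interpolation=cv2.INTER_CUBIC),cv2.COLOR_RGB2BGR)) if 0 else cv2.imwrite("pics/w4z.png",cv2.cvtColor(cv2.resize(im[90:240,170:350],None,fx=4,fy=4,interpolation=cv2.INTER_CUBIC),cv2.COLOR_RGB2BGR))
hsv=cv2.cvtColor(im,cv2.COLOR_RGB2HSV)
m=cv2.inRange(hsv,(5,120,60),(20,255,255)); n,lab,s,c=cv2.connectedComponentsWithStats(m)
for i in range(1,n):
    if s[i,4]>60:
        r=cv2.minAreaRect(np.argwhere(lab==i)[:,::-1].astype(np.float32)); print(s[i],c[i],r)
E
```

```text
[511.02603274 381.97515337 204.49017679] 12.2583
[  0  76  22  64 244] [ 14.77868852 106.46311475] ((12.178608894348145, 106.50921630859375), (63.63373947143555, 16.60428237915039), 82.64761352539062)
[328 139  12  57 417] [333.84652278 165.98800959] ((334.1352844238281, 167.01231384277344), (8.238751411437988, 56.675376892089844), 5.194429397583008)
[257 161  10  46 437] [261.41418764 183.44622426] ((261.5, 183.5), (45.0, 9.0), 90.0)
[247 253   5  50 183] [248.6284153  278.16393443] ((248.6080322265625, 277.5029296875), (3.998539924621582, 49.00912857055664), 1.548157811164856)
[271 253   4  50 181] [272.49723757 278.2320442 ] ((272.5, 277.5), (49.0, 3.0), 90.0)
[  79  312  305   17 3535] [248.03564356 321.26308345] ((231.0, 320.0), (304.0, 16.0), -0.0)
```

View pics/w4z.png

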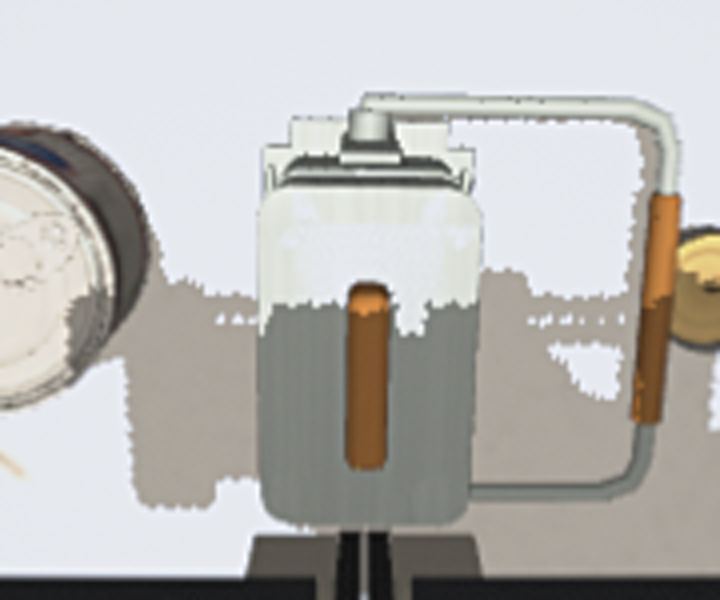

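```bash
python3 - <<'E'
from h import *
T=np.load("pics/w4.npz")["T"]
z=lambda a:(np.array(a,float)+0.5)/4-0.5+[170,90]
def rel(p): d=p-C0; return np.c_[d@ex,d@ey].round(1).tolist()
g=plane("wrist",z([[369,283],[366,468]]),105,T); d=g[0]-g[1]
print("grip",rel(g),rel(g.mean(0)[None]),np.linalg.norm(d),np.degrees(np.arctan2(d[1],d[0]))+180)
l=plane("wrist",z([[261,184],[482,184],[470,525],[259,525]]),87,T); print("lid",rel(l),rel(l.mean(0)[None]))
b=plane("wrist",z([[666,195],[646,422]]),27.5,T);d=b[0]-b[1]; print("bar",rel(b),np.degrees(np.arctan2(d[1],d[0]))+180)
# mat via top mask
im=cv2.imread("pics/t2.png"); 
E
```

```text
grip [[-0.7, -24.0], [0.0, 20.8]] [[-0.4, -1.6]] 44.901806194907074 69.48706627311365
lid [[24.6, -43.8], [-27.4, -43.7], [-26.9, 44.1], [27.6, 44.0]] [[-0.5, 0.2]]
bar [[-86.6, -31.9], [-85.8, 37.5]] 69.74179202179405
```

View pics/t2.png

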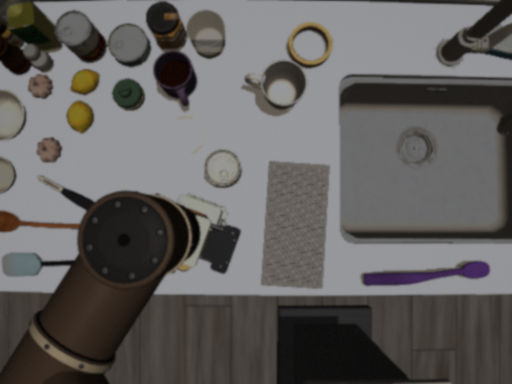

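```bash
sed -i 's/CY=-19.6/CY=-20.0/' h.py; python3 - <<'E'
from h import *
im=cv2.imread("pics/top0.png"); g=cv2.cvtColor(im,cv2.COLOR_BGR2GRAY).astype(float)
g=cv2.GaussianBlur(g,(0,0),1.2)
print(g[225,250],g[225,296],g[225,334])
m=((g<(g[225,250]+g[225,296])/2)).astype(np.uint8); m[:, :255]=0; m[:,337:]=0; m[:150]=0;m[291:]=0
m=cv2.morphologyEx(m,cv2.MORPH_CLOSE,np.ones((5,5)))
n,lab,s,c=cv2.connectedComponentsWithStats(m); i=1+np.argmax(s[1:,4]); print(s[i])
k=max(cv2.findContours((lab==i).astype(np.uint8),cv2.RETR_EXTERNAL,cv2.CHAIN_APPROX_NONE)[0],key=cv2.contourArea).reshape(-1,2)
P=plane("top",k,4,T_of("top"))[:,:2].astype(np.float32); print(cv2.minAreaRect(P), cv2.fitEllipse(P)[2])
E
```

```text
127.88777425399955 80.36415437721406 128.0298438810936
[ 261  161   68  128 7594]
((490.41656494140625, 182.16427612304688), (130.7322235107422, 264.63616943359375), 86.49345397949219) 86.46205139160156
```

```bash
cat >> h.py <<'E'
M0=np.array([490.4,181.6,0.]); MY=-3.5
mx=np.array([np.cos(np.radians(MY)),np.sin(np.radians(MY)),0]); my=np.array([-mx[1],mx[0],0])
def M(x,y,z): return M0+x*mx+y*my+[0,0,z]
def rep(s=""):
    st=arm.state(); print(s,round(st["clock"],2),st["tcp_pos"].round(1),st["wrist_force"].round(1),round(float(st["gripper_width"]),3))
E
python3 - <<'E'
from h import *
arm.move_gripper(0.5); 
arm.servo_line(C(-0.4,-0.5,115),frame=down(CY+180))
arm.servo_line(C(-0.4,-0.5,90),velocity=60,threshold=10); rep("at")
arm.move_gripper(0.0); rep("grip")
arm.servo_line(C(-0.4,-0.5,115),velocity=40); rep("lift")
arm.servo_line(C(-0.4,-0.5,150),velocity=120)
snap("wrist","w5"); snap("scene","s5")
im=cv2.imread("pics/s5.png");cv2.imwrite("pics/s5z.png",cv2.resize(im[135:260,120:290],None,fx=4.5,fy=4.5,interpolation=cv2.INTER_CUBIC))
E
```

```text
at 14.47 [510.8 381.6  89.7] [-0.2 -0.4 -0.6] 0.501
grip 15.12 [510.8 381.7  90.1] [-0.6  0.1  0.5] 0.105
lift 15.89 [510.6 381.6 114.9] [-0.4 -0.1 -0.7] 0.108
```

View pics/s5z.png

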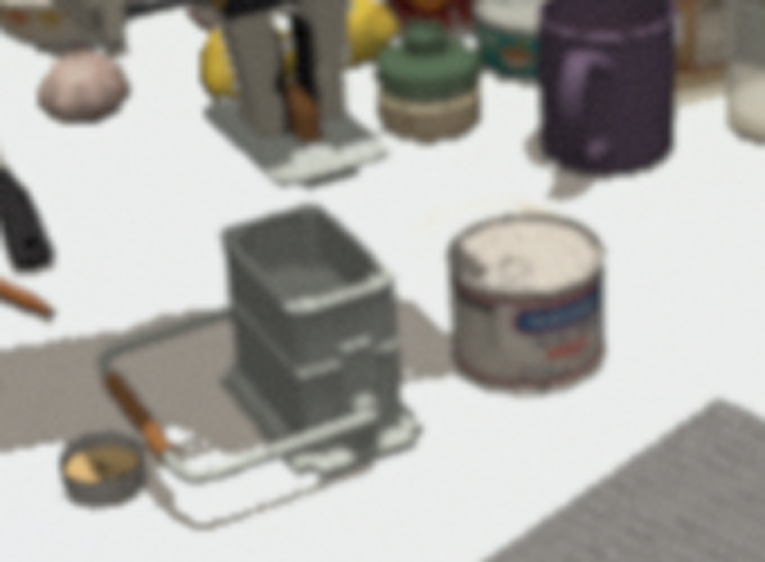

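View pics/w5.png

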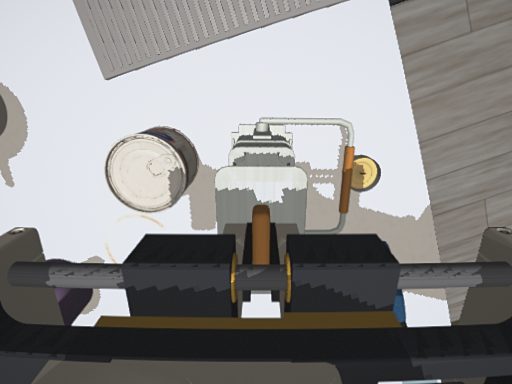

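```bash
python3 - <<'E'
from h import *
R=down(MY+180)
arm.goto(M(82,0,110),R); rep("over")
arm.servo_line(M(82,0,30),velocity=120); arm.hold(0.2)
print(arm.servo_line(M(82,0,17),velocity=25,threshold=3)); rep("down")
arm.move_gripper(0.35); rep("open")
arm.hold(0.1)
arm.servo_line(M(82,0,90),velocity=150)
arm.goto(C(0,0,210),down(CY+180)); 
im,T=snap("wrist","w6"); snap("scene","s6"); snap("top","t6");rep()
cv2.imwrite("pics/w6z.png",cv2.cvtColor(cv2.resize(im[90:240,170:350],None,fx=4,fy=4,interpolation=cv2.INTER_CUBIC),cv2.COLOR_RGB2BGR))
E
```

```text
over 17.31 [572.4 176.7 109.8] [0.2 1.1 0.1] 0.112
True
down 18.81 [572.1 176.4  18. ] [-0.6 -0.3  5.1] 0.112
open 19.43 [571.6 176.2  17.6] [0.2 0.2 0.1] 0.349
 21.27 [511.5 380.5 208.8] [ 0.3 -0.8 -0.1] 0.35
```

View pics/w6z.png

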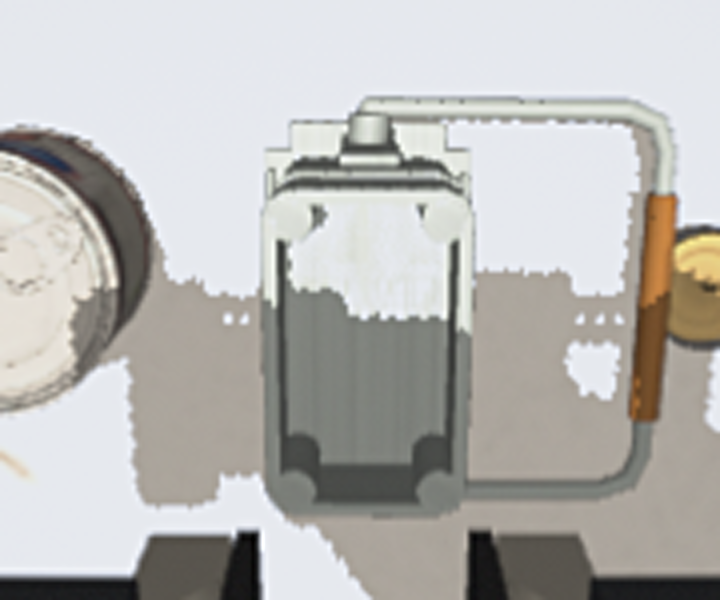

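View pics/s6.png

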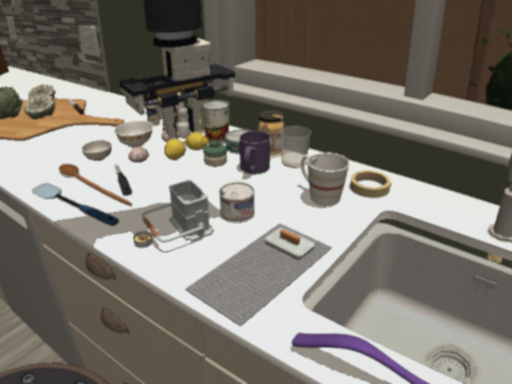

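View pics/t6.png

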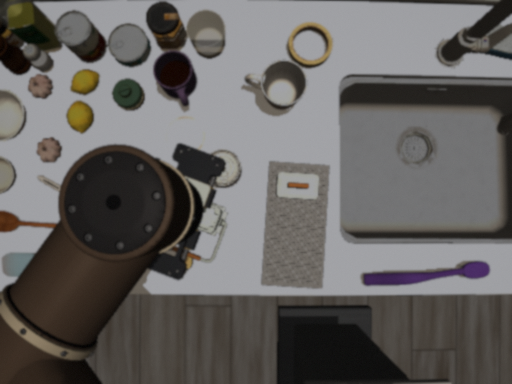

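```bash
cat >> h.py <<'E'
def take(ztcp,zlift,name):
    arm.move_gripper(0.75)
    arm.servo_line(C(-0.3,0,ztcp+35),frame=down(CY+180),velocity=200)
    print("hit",arm.servo_line(C(-0.3,0,ztcp),velocity=70,threshold=10)); rep("at")
    arm.move_gripper(0.0); rep("grip")
    arm.servo_line(C(-0.3,0,ztcp+22),velocity=40); rep("lift")
    arm.servo_line(C(-0.3,0,zlift),velocity=130)
    snap("wrist","w"+name); snap("scene","s"+name)
    im=cv2.imread(f"pics/s{name}.png");cv2.imwrite(f"pics/s{name}z.png",cv2.resize(im[135:260,120:290],None,fx=4.5,fy=4.5,interpolation=cv2.INTER_CUBIC))
def place(xm,rel,zhi):
    arm.goto(M(xm,0,zhi),down(MY+180))
    z=4+rel
    arm.servo_line(M(xm,0,z+12),velocity=120); arm.hold(0.2)
    print("touch",arm.servo_line(M(xm,0,z-1.2),velocity=25,threshold=3)); rep("down")
    arm.move_gripper(0.66); rep("open"); arm.hold(0.1)
    arm.servo_line(M(xm,0,z+85),velocity=150)
E
python3 - <<'E'
from h import *
take(58,135,"7")
E
```

```text
hit False
at 23.45 [511.1 382.1  57.7] [-0.2  0.1  0.4] 0.755
grip 23.87 [511.2 382.3  58.4] [0.1 0.3 1.3] 0.572
lift 24.57 [510.9 382.   80. ] [-0.1 -0.4 -1.3] 0.57
```

View pics/s7z.png

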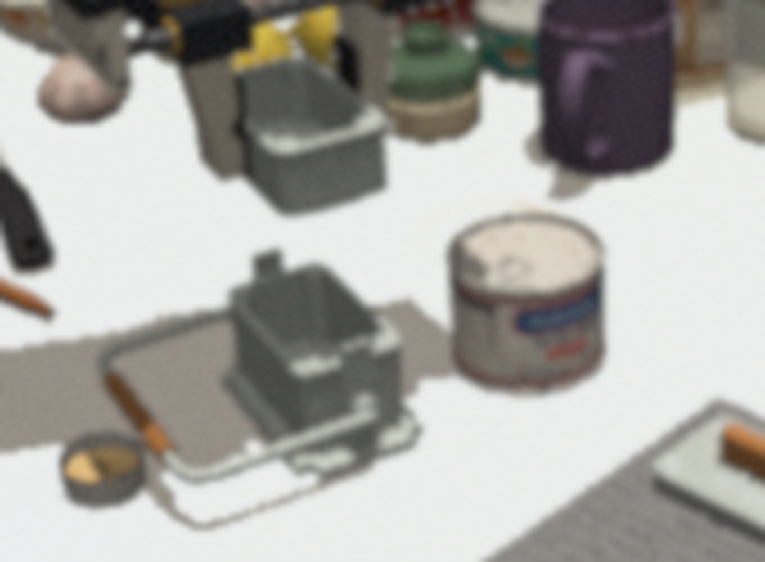

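View pics/w7.png

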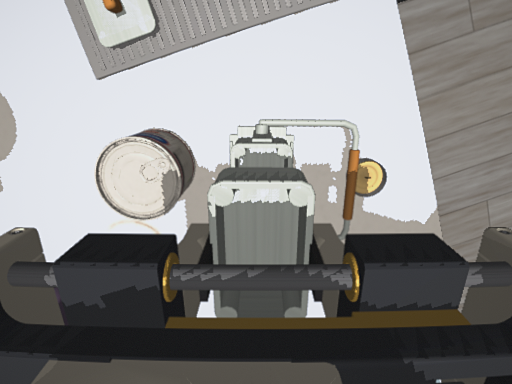

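```bash
python3 - <<'E'
from h import *
place(-2,10,105)
arm.goto(C(0,0,190),down(CY+180)); 
im,T=snap("wrist","w8"); snap("scene","s8");rep()
E
```

```text
touch True
down 27.56 [488.2 181.6  14.1] [-1.2  0.2  2.1] 0.565
open 27.99 [487.8 181.3  14. ] [ 0.4 -0.6 -0.9] 0.661
 29.79 [510.9 380.3 188.8] [-0.6 -0.6  0.1] 0.661
```

View pics/w8.png

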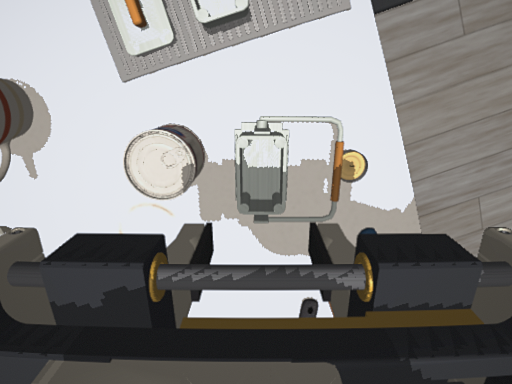

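View pics/s8.png

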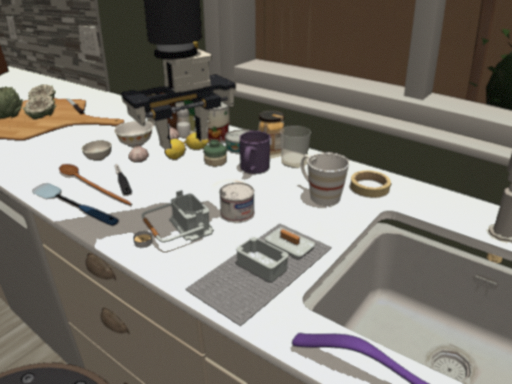

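```bash
python3 - <<'E'
from h import *
take(26,125,"9")
place(-85,20,105)
arm.goto(M(-10,60,260),down(MY+180)); 
snap("wrist","w10"); snap("scene","s10");rep()
E
```

```text
hit False
at 31.66 [511.1 382.1  25.8] [ 0.6  0.5 -0.1] 0.751
grip 32.08 [511.2 382.3  26.4] [-0.7 -0.3  1.8] 0.567
lift 32.77 [510.9 382.1  48. ] [-0.  -0.4 -1.8] 0.569
touch True
down 35.91 [405.5 186.7  24.2] [-0.  -1.2  2. ] 0.569
open 36.34 [405.1 186.3  24.1] [-0.1 -0.8 -0.1] 0.657
 38.01 [483.2 241.4 258.1] [-1.   0.9  0.4] 0.656
```

View pics/w10.png

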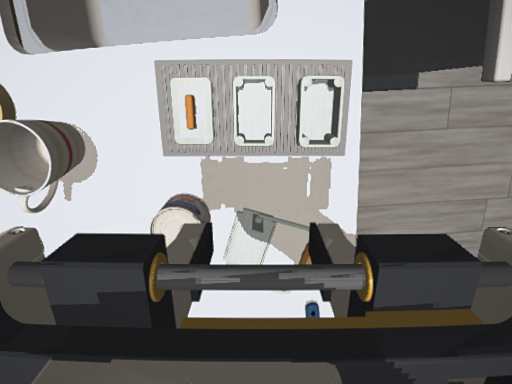

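View pics/s10.png

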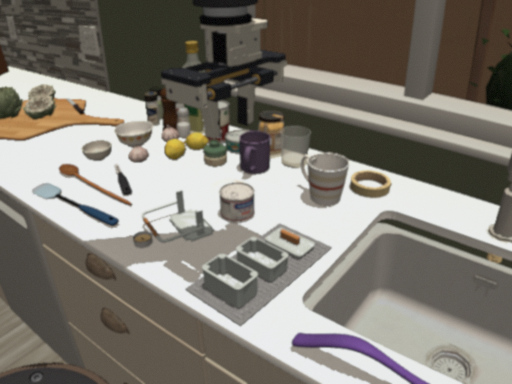

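All three pieces stand upright and separate on the mat. In the wrist view the lid is at about (192,110), the shallow tin at (254,110) and the deep tin at (320,110), with the mat spanning u 157–351. The scene view shows the handle down and the can, tea light and mug where they started.

```bash
python3 - <<'E'
from h import *
arm.hand_in()
E
```

```text
the job is handed in; nothing more can be done
```

I took the carrier apart in the required order and handed the job in at about 38 s of the 72 s allowed. No verdict was reported.

- **Handle:** I pushed it down with closed fingers, on the tea-light side away from the food can. It stopped with the bar's top about 32 mm above the worktop, which matches the 1.6 rad stop.
- **Lid and tins:** I set the lid, shallow tin and deep tin down one at a time, stopping each on a light touch. They are about 82, −2 and −85 mm along the mat from its centre.
- **Last checks:** The final wrist and scene pictures show all three upright, separate and well on the mat. The handle is still down, and by eye the can, tea light and mug have not moved.
- **Force check:** The wrist force was near zero once the gripper had backed off.
- **Not measured:** I did not compute final positions from the last pictures; those along the mat are the arm's commanded ones. No check failed. The early carrier estimates disagreed by 2–3 mm between the top and wrist views, so I used a closer wrist picture for the grasps.

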